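# Gauge a square planter both ways on a binding slide

### The job

The square clay planter stands on a T-shaped wooden carriage in a slideway and must be checked for size through the steel gate both ways round. Push the carriage fully home against its far stops so the planter rides through the gate, give the planter a quarter turn in its place on the carriage and let go of it, then push the carriage back until it is fully home against its starting stops, so that the planter rides through the gate again. The carriage binds in its rails when pushed off its centre line; keep the planter on the carriage, do not let it touch the gate, and do not disturb the other things on the table.

Things in the scene. Friction and masses are not known exactly. Their poses are not given: they have to be found in the camera images.
- track: Fixed slideway: grey laminate bed 10 mm thick on the table, 250 mm wide, x = -235 to +240 mm, with wooden side rails along it (inner faces at y = +/-91.5 mm, tops at z = 40 mm). Origin: table height under its middle. x is the centre line, from the home end to the far end; z up. The bed is waxed (friction about 0.3), the rails dry (about 1.0). Carriage origin: x = -180 mm when home, 0 at the far stops.
- home_end (a point): Point on the bed's top (z = 10 mm), on the centre line, between the two home stops: steel blocks 24 mm high, only at |y| = 66 to 92 mm, so the middle is free. The crossbar's rear face (carriage x = -30 mm) comes here when home.
- far_end (a point): The same between the two far stops: the crossbar's forward face (carriage x = +30 mm) meets them with its outer parts, the tongue runs on between them.
- gate: Steel gate fixed over the slideway, origin at slideway x = 10 mm on the centre line, table height, axes as the slideway. Two flat arms, 16 mm thick along x, reach in from posts outside the rails (|y| = 109 to 124 mm). Arms span z = 46 to 66 mm and leave an opening 88 mm wide, centred on the centre line and open above. The carriage passes under the arms.
- carriage: Loose T-shaped wooden carriage, 0.45 kg, 24 mm thick, top 34 mm above the table. Origin: underside of the crossbar's centre; x towards the far end, z up. Crossbar x = -30 to 30 mm, 180 mm wide (1.5 mm play each side); tongue on to x = 190 mm, 100 mm wide. Both end faces (x = -30 and 190 mm) are flat and free to push. On centre it slides with about 3 N; pushed over 20 mm off it skews, then binds.
- seat (a point): The planter's place: the point on the carriage's top, 100 mm ahead of the carriage origin on its centre line.
- planter: The square open clay planter, 64 x 64 mm, 52 mm high, walls 6 mm, about 0.35 kg, standing on the carriage's tongue. Origin: centre of its underside; x and y square to its walls, z up. At the start its x is along the carriage, within 0.1 rad. Either sense of quarter turn will do. Its outer width can be gripped across opposite walls.
- jar_a: Squat round clay pot, 80 mm diameter, 66 mm high, beside the slideway. Bystander, leave alone. Origin: centre of its underside.
- jar_b: Squat round clay pot, 68 mm diameter, 55 mm high, beside the slideway. Bystander, leave alone. Origin: centre of its underside.
- jar_c: Squat round clay pot, 80 mm diameter, 62 mm high, near the home end. Bystander, leave alone. Origin: centre of its underside.
- cup: Glazed grey cup, 72 mm across, 70 mm high, near the far end. Bystander, leave alone. Origin: centre of its underside.
- rib: Flat dark wooden rib, 100 x 45 x 8 mm, beside the slideway. Bystander, leave alone. Origin: centre of its underside.
- brush: Brush lying beside the slideway. Bystander, leave alone. Origin: centre of its underside.

How it is judged:
On the way, in this order (a step that is already met when the one before it is completed fails the run):
1. The carriage is at its far stops (within 8 mm) with the planter standing on its place (within 25 mm), not yet turned (x of carriage in the frame of track above -0.008 m and angle between the x axis of planter and the x axis of carriage, either way round below 0.35 rad and z of planter in the frame of carriage below 0.03 m and angle between planter's own z axis and vertical below 0.1 rad and horizontal distance between planter and seat below 0.025 m), for 0.1 s.
2. At the far stops (within 20 mm) the planter has been given a quarter turn (within 10 degrees), stands on its place on the carriage and is let go (x of carriage in the frame of track above -0.02 m and angle between the x axis of planter and the x axis of carriage, either way round above 1.4 rad and contact force between planter and the fingers below 0.1 N and z of planter in the frame of carriage below 0.03 m and angle between planter's own z axis and vertical below 0.1 rad and horizontal distance between planter and seat below 0.025 m), for 0.1 s.
3. The turned planter, standing on the carriage, is between the gate's arms (within 20 mm along the slideway) (angle between the x axis of planter and the x axis of carriage, either way round above 1.4 rad and x of planter in the frame of gate between -0.02 and 0.02 m and z of planter in the frame of carriage below 0.03 m and angle between planter's own z axis and vertical below 0.1 rad and horizontal distance between planter and seat below 0.025 m), for 0.02 s.
At the end, for the whole second after the job is handed in: The carriage lies flat and at rest in the slideway, home against its starting stops (within 8 mm), with the planter standing upright and at rest on its place on the carriage (within 25 mm), a quarter turn (within 10 degrees) from the carriage's direction (x of carriage in the frame of track below -0.172 m and angle between the x axis of carriage and the x axis of track, either way round below 0.1 rad and z of carriage in the frame of track below 0.016 m and angle between the x axis of planter and the x axis of carriage, either way round above 1.4 rad and linear speed of each of planter, carriage below 0.02 m/s and z of planter in the frame of carriage below 0.03 m and angle between planter's own z axis and vertical below 0.1 rad and horizontal distance between planter and seat below 0.025 m); the robot touches nothing.
It fails at once if the planter touches the gate (more than 1 N) (contact force between planter and gate above 1 N).
It fails at once if the planter is tipped (over 20 degrees) or taken off the carriage (over 80 mm from its place) (angle between planter's own z axis and vertical above 0.35 rad or distance between planter and seat above 0.08 m).
It fails at once if the carriage is lifted out of the slideway (z of carriage in the frame of track above 0.035 m).
It fails at once if a bystander is moved more than 25 mm (distance of any of jar_a, jar_b, jar_c, cup, rib, brush from where it was at the start of the episode above 0.025 m).
It also fails if it takes over 72 s, if anything falls off the work surface, if the arm or the gripper's body presses on something with over 40 N, if the wrist force passes 120 N, or if a joint passes its speed limit or range.

### The arm

A 7-joint arm with a two-finger parallel gripper is mounted at the origin on the work surface. World frame = base frame: x ahead of the robot, y to its left, z up, the work surface at z = 0. Lengths are in m, angles in rad, forces in N, time in s.
With the tool pointing down it reaches from about 0.4 to 0.85 m from the base axis. Payload 6.9 kg.
Tool frame: the origin (TCP) lies midway between the tips of the shut fingers; the grasp point (between the pads) lies behind it (ctrl.pinch_z is the z of the grasp point in the tool frame, in m); z points along the fingers, y is the line along which they close (so a half turn about z gives the same grasp; the last joint's range is limited). The gripper opens to 85 mm and grips with 20 to 120 N. Pads are 22 mm wide; open, the fingers measure 114 mm over their backs; the gripper's body (76 mm by 85 mm) begins 54 mm behind the grasp point. The pads swing forward as they close: fully open they stand 13 mm farther back than shut.
Start: joints at [-1.175, 0.507, -0.238, 1.5, 0.126, 1.149, -0.155], TCP at [0.179, 0.599, 0.231] pointing down, gripper open.
Joint ranges: [-3.08, 3.08], [-0.24, 2.05], [-1.43, 1.35], [0, 2.5], [-1.52, 4.66], [0.17, 1.96], [-2.89, 2.89]. Speed limits (rad/s): [2.39, 2.39, 3.14, 3.14, 3.14, 3.14, 3.14].

### API

Orientations are given as a unit quaternion [w, x, y, z].
In Python, from station import ctrl, get_state, vision, ticket, models gives the robot as it stands. Calls block until the motion is done:
- ctrl.movep(position, orientation): joint-space move of the TCP to a pose.
- ctrl.movel(position, frame=None, max_speed=0.15): straight line of the TCP; frame=None keeps the orientation; max_speed is the mean speed in m/s.
- ctrl.set_joints(angles): joint-space move.
- ctrl.ungrasp() and ctrl.close_gripper(force=None): open the fingers fully, or close them until they stop; force is the grip in N (None keeps the last).
- ctrl.pause(seconds).
- ctrl.ik(position, orientation): joint angles nearest the present ones, or None.
- get_state(): the state.
- vision.grab_frame(name): name is "side" or "top" or "wrist"; returns (picture, depth): 420x560x3 uint8, blue, green, red; 420x560 float32, m along the optical axis (not along the pixel's ray), 0 where there is no reading.
- vision.camera_info(name): a dict with "mtx" (3x3 intrinsics, pixels), "dist_coeffs" ([k1, k2, p1, p2, k3] as OpenCV has them; the pictures are not rectified), "R" (3x3) and "t" (3): a world point X has camera coordinates R X + t; the wrist camera has in their place "hand_eye" (4x4, takes a point from camera to tool coordinates, whose origin is the TCP and whose axes are the flange's). Camera axes: x right, y down, z forward; pixel columns grow to the right and rows downward; lengths in m; the calibration is good to about 2 mm. A picture is of the moment at which its call begins: read the wrist's pose just before it. camera_info takes no time and is no camera call.
A pose or a line that the arm cannot do raises ctrl.Unreachable and nothing moves.
- ticket.close_job(): hands the job in; it is judged then, once.
Trained networks look in the newest picture that a camera, given by its name, has taken for a name from the list of things; names that differ only in an ending like _2 or _b are one class to them, and where a whole thing is asked for, a point or a joint stands for the part that bears it (a point fixed in the world has none). Each returns a list of dicts, best first, with "p" (0 to 1); they miss things now and then, are a little off and sometimes report something else, mostly with a low value. They report only what shows in the picture. A call takes as long as a camera call.
- models.recognise(camera, target): "point" ([column, row] in pixels, amid what is visible of it).
- models.masks_of(camera, target): "mask" (420x560 bool, what is visible of it) and "point" ([column, row] in pixels, amid what is visible of it).
The state is a dict: "time": time; "qpos": joint angles; "qd": joint speeds; "tau": joint torques, N m; "tcp_pos": TCP position; "eef_rot": TCP orientation; "contact_force": force on the tool from outside, world axes, zero at the start; "wrist_torque": the same for the moment, N m; "width": finger opening in m; "gripper_force": force on a finger pad.
Only numpy, scipy, OpenCV 4.12 (cv2) and the standard library are available. Lean on these libraries where they do the work, as an engineer would, in place of code of your own. Each camera call takes 0.05 s, during which the arm holds its last target. There are 200 camera calls.

## Working session

There is one attempt and no reset: what is moved stays moved. The work goes in short steps, each a Python script; the robot and the scene stay as the last script left them, time stands still between calls to the robot, and variables do not carry over. Pictures are saved under pics/ and viewed, at most 10 in all, crops included, and the job is handed in when it is done.

```bash
ls; mkdir -p pics; cat > h.py <<'E'
import numpy as np, cv2
from station import ctrl, get_state, vision, ticket, models
def world(cam, pts, depth):
    ci=vision.camera_info(cam); K=np.array(ci["mtx"]); d=np.array(ci["dist_coeffs"])
    pts=np.atleast_2d(np.array(pts,float)); n=cv2.undistortPoints(pts[:,None],K,d)[:,0]
    z=np.array([depth[int(r),int(c)] for c,r in pts]) if np.ndim(depth) else np.full(len(pts),depth)
    P=np.c_[n,np.ones(len(n))]*z[:,None]
    return (P-np.array(ci["t"]))@np.array(ci["R"])
E
cat > a.py <<'E'
from h import *
s=get_state(); print(s["time"],s["tcp_pos"],s["eef_rot"],ctrl.pinch_z)
for c in ("top","side"):
    im,d=vision.grab_frame(c); cv2.imwrite(f"pics/{c}0.png",im); np.save(c+"0.npy",d)
    ci=vision.camera_info(c); print(c,-np.array(ci["R"]).T@np.array(ci["t"]))
    for n in ("track","gate","carriage","planter","jar_a","cup","rib","brush"):
        for m in models.masks_of(c,n)[:3]:
            if m["p"]<.3: continue
            M=m["mask"]&(d>0); r,cc=np.nonzero(M)
            W=world(c,np.c_[cc,r],d)
            print(n,round(m["p"],2),np.round(m["point"]),np.round(np.median(W,0),3),np.round(W.min(0),3),np.round(W.max(0),3))
            np.save(f"m_{c}_{n}.npy",W) if n in("track","gate","carriage","planter") else 0
E
python3 a.py
```

```text
pics
0.0 [0.17855347 0.59842323 0.23042833] [-1.16405928e-04  1.44418402e-01  9.89516309e-01 -8.86578936e-04] -0.0187
top [0.38752494 0.03217304 1.11887592]
track 0.62 [241. 200.] [0.563 0.104 0.009] [ 0.37  -0.214 -0.007] [0.731 0.31  0.071]
gate 0.92 [255. 221.] [0.502 0.067 0.064] [0.433 0.021 0.006] [0.669 0.096 0.071]
carriage 0.84 [305. 217.] [ 0.523 -0.076  0.032] [ 0.412 -0.163  0.001] [0.602 0.081 0.088]
planter 0.75 [288. 208.] [ 0.536 -0.013  0.046] [ 0.497 -0.052  0.028] [0.574 0.025 0.088]
jar_a 0.86 [362. 284.] [ 0.344 -0.205  0.058] [ 0.301 -0.249 -0.004] [ 0.381 -0.172  0.068]
jar_a 0.77 [252. 131.] [0.747 0.07  0.051] [ 0.721  0.038 -0.003] [0.784 0.103 0.059]
jar_a 0.71 [307. 145.] [ 0.708 -0.068  0.061] [ 0.676 -0.116 -0.009] [ 0.756 -0.032  0.071]
cup 0.72 [169. 126.] [0.771 0.303 0.032] [ 0.729  0.263 -0.005] [0.797 0.339 0.073]
rib 0.89 [234. 266.] [0.396 0.12  0.006] [ 0.362  0.069 -0.003] [0.43  0.171 0.011]
brush 0.64 [346. 166.] [ 0.664 -0.18   0.016] [ 0.615 -0.296 -0.007] [ 0.707 -0.108  0.022]
side [ 0.52130496 -0.59286645  0.77123264]
track 0.79 [281. 19
[... 336 characters left out ...]
planter 0.58 [264. 218.] [ 0.537 -0.016  0.064] [ 0.5   -0.053  0.03 ] [0.575 0.069 0.088]
jar_a 0.8 [356. 244.] [ 0.713 -0.09   0.058] [ 0.678 -0.114 -0.004] [0.773 0.005 0.071]
jar_a 0.79 [364. 192.] [0.753 0.051 0.044] [ 0.724  0.033 -0.005] [0.807 0.144 0.059]
jar_a 0.66 [333. 298.] [ 0.664 -0.195  0.017] [ 0.615 -0.302 -0.003] [ 0.711 -0.098  0.022]
cup 0.56 [351. 125.] [0.764 0.281 0.046] [ 0.731  0.26  -0.006] [0.828 0.418 0.072]
rib 0.97 [208. 188.] [0.4   0.108 0.006] [ 0.363  0.061 -0.006] [0.439 0.18  0.069]
rib 0.53 [276. 193.] [0.566 0.034 0.01 ] [ 0.373 -0.215 -0.005] [0.732 0.342 0.072]
brush 0.72 [334. 301.] [ 0.664 -0.193  0.017] [ 0.616 -0.302 -0.003] [ 0.711 -0.11   0.022]
```

View pics/top0.png

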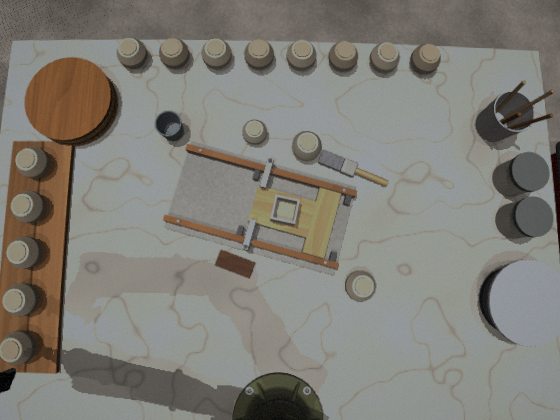

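View pics/side0.png

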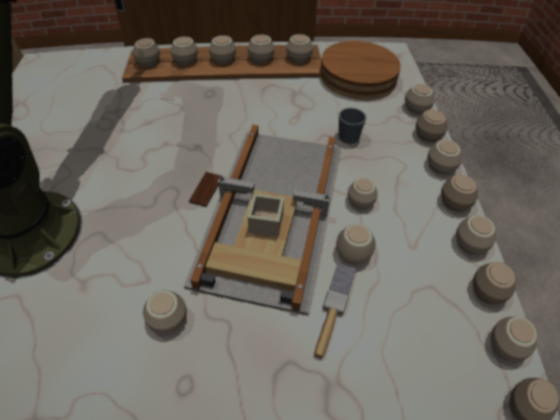

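```bash
cat > b.py <<'E'
from h import *
from scipy.optimize import minimize
def rect(P,name):
    r=cv2.minAreaRect((P[:,:2]*1000).astype(np.float32)); print(name,len(P),np.round(r[0],1),np.round(r[1],1),round(r[2],2))
for c in("top","side"):
    W=np.load(f"m_{c}_carriage.npy"); rect(W[abs(W[:,2]-.034)<.005],c+" carr top")
    W=np.load(f"m_{c}_planter.npy"); rect(W[W[:,2]>.08],c+" planter rim")
    W=np.load(f"m_{c}_gate.npy"); W=W[abs(W[:,2]-.066)<.006]; rect(W,c+" gate")
    d=np.load(c+"0.npy"); r,k=np.nonzero(d>0); A=world(c,np.c_[k,r],d)
    # bed and rails: fit track from all cloud within area
    W=np.load(f"m_{c}_track.npy")
    rect(W[abs(W[:,2]-.010)<.0035],c+" bed"); rect(W[abs(W[:,2]-.040)<.003],c+" rails")
    np.save(f"cloud_{c}.npy",A)
E
python3 b.py
```

```text
top carr top 2676 [528.  -34.2] [220.1 180.3] 74.29
top planter rim 211 [534.  -11.2] [63.9 64.1] 78.84
top gate 348 [550.8  58.4] [ 16.2 244. ] 74.8
top bed 6245 [549.8  50. ] [473.8 250.3] 74.82
top rails 1268 [544.1  50.9] [473.7 235.8] 75.19
side carr top 115 [711.7 -96.9] [32.2 78.8] 73.17
side planter rim 350 [537.2 -15. ] [65.9 64.5] 78.39
side gate 489 [555.3  54.1] [ 20.  247.4] 75.16
side bed 8319 [553.2  48.1] [477.6 250.9] 74.65
side rails 2109 [552.2  45.1] [471.6 243.4] 75.61
```

The top view shows the home end lower right (≈340,230), the far end upper left (≈180,185), the gate at ≈(257,205) and the planter at ≈(285,209). The side view agrees. Fits from both cameras put the slideway origin at about (0.5505, 0.0467) with heading 74.85°. The sizes check out too: bed 474x250, rim 64x64. The carriage seems to stand about 15 mm forward of home.

```bash
cat >> h.py <<'E'
O=np.array([.5505,.0467]); TH=np.radians(74.85); u=np.array([np.cos(TH),np.sin(TH)]); n=np.array([-u[1],u[0]])
from scipy.spatial.transform import Rotation as Ro
def quat(yaw):  # tool down, tool x along heading yaw
    c,s=np.cos(yaw),np.sin(yaw); R=np.array([[c,s,0],[s,-c,0],[0,0,-1]])
    q=Ro.from_matrix(R).as_quat(); return [q[3],q[0],q[1],q[2]]
def P(a,z,b=0): return [*(O+a*u+b*n),z]
def tr(p): d=np.asarray(p)[:2]-O; return np.array([d@u,d@n])
E
cat > c.py <<'E'
from h import *
for k in (0,np.pi,np.pi/2,-np.pi/2):
    for a,z in ((-.24,.15),(-.24,.018),(-.04,.018),(.1,.16),(.1,.052),(.22,.018),(.02,.018)):
        j=ctrl.ik(P(a,z),quat(TH+k)); print(round(k,2),a,z,None if j is None else np.round(j,2))
E
python3 c.py
```

```text
0 -0.24 0.15 [-0.19  0.54  0.77  1.89 -0.48  0.9   0.56]
0 -0.24 0.018 [ 0.02  0.68  0.46  2.02 -0.54  0.56  0.59]
0 -0.04 0.018 [-0.21  0.66  0.23  1.97 -0.28  0.54 -0.05]
0 0.1 0.16 [-0.47  0.54  0.29  1.69 -0.18  0.94 -0.37]
0 0.1 0.052 [-0.43  0.66  0.24  1.8  -0.23  0.71 -0.33]
0 0.22 0.018 [-0.53  0.78  0.15  1.63 -0.16  0.75 -0.57]
0 0.02 0.018 [-0.31  0.68  0.24  1.92 -0.27  0.58 -0.16]
3.14 -0.24 0.15 [-0.36  0.7   1.15  1.9  -0.74  1.06 -2.3 ]
3.14 -0.24 0.018 [ 0.56  0.65 -0.38  2.01  0.43  0.56  2.76]
3.14 -0.04 0.018 [ 0.24  0.68 -0.46  1.96  0.5   0.61  2.32]
3.14 0.1 0.16 [ 0.03  0.55 -0.5   1.68  0.31  0.98  2.29]
3.14 0.1 0.052 [ 0.03  0.69 -0.52  1.79  0.46  0.78  2.16]
3.14 0.22 0.018 [-0.13  0.82 -0.54  1.62  0.53  0.85  1.98]
3.14 0.02 0.018 [ 0.14  0.7  -0.48  1.91  0.51  0.65  2.22]
1.57 -0.24 0.15 [ 0.11  0.45  0.3   1.89 -0.17  0.83  1.8 ]
1.57 -0.24 0.018 [ 0.31  0.63  0.01  2.02 -0.02  0.5   1.64]
1.57 -0.04 0.018 [ 0.01  0.64 -0.11  1.97  0.13  0.54  1.12]
1.57 0.1 0.16 [-0.24  0.52 -0.07  1.69  0.04  0.94  0.98]
1.57 0.1 0.052 [-0.22  0.65 -0.11  1.8   0.1   0.7   0.93]
1.57 0.22 0.018 [-0.34  0.77 -0.18  1.63  0.18  0.76  0.71]
1.57 0.02 0.018 [-0.09  0.66 -0.11  1.92  0.12  0.57  1.03]
-1.57 -0.24 0.15 [-0.36  0.7   1.16  1.9  -0.75  1.06 -0.72]
-1.57 -0.24 0.018 [ 0.04  0.67  0.42  2.02 -0.51  0.55 -1.01]
-1.57 -0.04 0.018 [-0.31  0.68  0.39  1.97 -0.46  0.58 -1.44]
-1.57 0.1 0.16 [-0.63  0.58  0.57  1.69 -0.36  0.98 -1.77]
-1.57 0.1 0.052 [-0.57  0.7   0.47  1.8  -0.45  0.75 -1.7 ]
-1.57 0.22 0.018 [-0.71  0.83  0.48  1.63 -0.49  0.8  -1.85]
-1.57 0.02 0.018 [-0.42  0.7   0.41  1.92 -0.47  0.61 -1.54]
```

```bash
cat > d.py <<'E'
from h import *
ctrl.close_gripper()
ctrl.movep(P(-.24,.15),quat(TH)); ctrl.movel(P(-.24,.018),max_speed=.15)
def f(): return np.round(np.array(get_state()["contact_force"])[:2]@np.c_[u,n],1)
print(tr(get_state()["tcp_pos"]),get_state()["tcp_pos"][2],f())
ctrl.movel(P(-.20,.018),max_speed=.06); print("c",f())
ctrl.movel(P(-.06,.018),max_speed=.07); print("p",f())
for a in np.arange(-.056,-.025,.003):
    ctrl.movel(P(a,.018),max_speed=.04); x=f(); print(round(a,3),tr(get_state()["tcp_pos"])[0].round(4),x)
    if abs(x[0])>12: break
s=get_state(); print(s["time"])
im,d=vision.grab_frame("top"); cv2.imwrite("pics/top1.png",im[130:290,140:380].repeat(3,0).repeat(3,1))
for m in ("planter","carriage"):
    r=models.masks_of("top",m)
    if r:
        y,x=np.nonzero(r[0]["mask"]&(d>0)); W=world("top",np.c_[x,y],d)
        W=W[(W[:,2]>.08) if m=="planter" else abs(W[:,2]-.034)<.005]
        R=cv2.minAreaRect((W[:,:2]*1000).astype(np.float32)); print(m,r[0]["p"],R,tr(np.array(R[0])/1000), tr(W[np.argmax(W[:,:2]@u)]))
E
python3 d.py
```

```text
[-0.24022234 -0.00043113] 0.018611576004278332 [0.2 0.2]
c [ 0.4 -0.7]
p [-2.1 -0.6]
-0.056 -0.0556 [-2.  -0.4]
-0.053 -0.0526 [-2.2 -0.4]
-0.05 -0.0497 [-3.1 -0.3]
-0.047 -0.0466 [-3.1  1. ]
-0.044 -0.0436 [-2.2  0.6]
-0.041 -0.041 [-4.  -0.7]
-0.038 -0.041 [-10.8   0.5]
-0.035 -0.0409 [-17.7   0.7]
10.6417
planter 0.97 ((594.5715942382812, 156.2175750732422), (41.96452713012695, 81.39275360107422), 28.079872131347656) [ 0.11722926 -0.0139178 ] [ 0.13809205 -0.02150893]
carriage 0.73 ((605.51318359375, 203.71231079101562), (71.88220977783203, 125.56889343261719), 42.0950927734375) [ 0.16593286 -0.01206651] [ 0.19207579 -0.00295856]
```

View pics/top1.png

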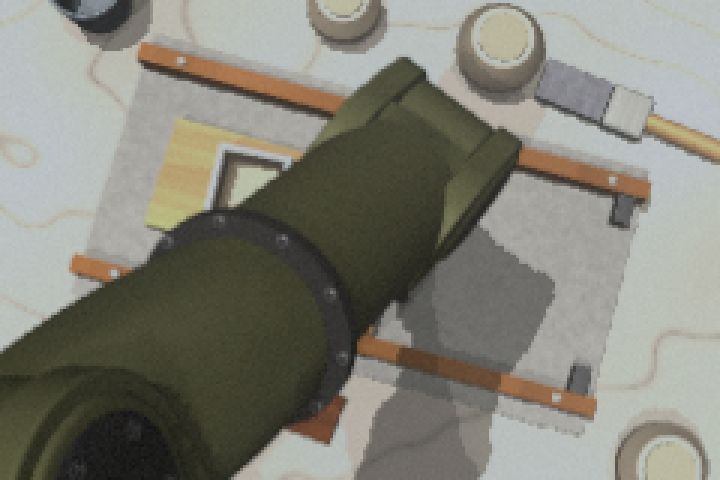

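The carriage is at its stops: TCP stalled at −0.041 as predicted, and the tongue front is at 0.192. The arm partly hides the planter, at about (245,180) in the crop. I'll back off and measure it again.

```bash
cat > e.py <<'E'
from h import *
ctrl.movel(P(-.07,.018)); ctrl.movel(P(-.07,.2),max_speed=.2); ctrl.ungrasp()
def look(c):
    im,d=vision.grab_frame(c); cv2.imwrite(f"pics/{c}2.png",im)
    for m,zl in (("planter",(.08,.095)),("carriage",(.029,.039))):
        r=models.masks_of(c,m)
        if r:
            y,x=np.nonzero(r[0]["mask"]&(d>0)); W=world(c,np.c_[x,y],d); W=W[(W[:,2]>zl[0])&(W[:,2]<zl[1])]
            R=cv2.minAreaRect((W[:,:2]*1000).astype(np.float32)); print(c,m,round(r[0]["p"],2),np.round(R[0],1),np.round(R[1],1),R[2],tr(np.array(R[0])/1000).round(4),(W[:,:2]@u-O@u).max())
look("side"); look("top"); print(get_state()["time"])
E
python3 e.py
```

```text
side planter 0.87 [556.9 136.8] [37.2 69.8] 22.65523910522461 [0.0886 0.0174] 0.12677208141021637
side carriage 0.96 [571.6 112.1] [203.7 178.4] 75.04517364501953 [ 0.0687 -0.0032] 0.17068110727019029
top carriage 0.79 [580.3 160.6] [149.  100.6] 74.85277557373047 [0.1178 0.001 ] 0.19225866487863016
13.3167
```

```bash
cat > f.py <<'E'
from h import *
ctrl.movel(P(.06,.24),max_speed=.2)
s=get_state(); ci=vision.camera_info("wrist")
im,d=vision.grab_frame("wrist"); cv2.imwrite("pics/wrist3.png",im)
w,x,y,z=s["eef_rot"]; R=Ro.from_quat([x,y,z,w]).as_matrix(); H=np.array(ci["hand_eye"])
r=models.masks_of("wrist","planter")
print(s["time"],len(r),[q["p"] for q in r])
yy,xx=np.nonzero(r[0]["mask"]&(d>0)); nn=cv2.undistortPoints(np.c_[xx,yy].astype(float)[:,None],np.array(ci["mtx"]),np.array(ci["dist_coeffs"]))[:,0]
C=np.c_[nn,np.ones(len(nn))]*d[yy,xx][:,None]
W=(C@H[:3,:3].T+H[:3,3])@R.T+np.array(s["tcp_pos"])
print(xx.min(),xx.max(),yy.min(),yy.max(),np.percentile(W,[1,50,99],0).round(3))
T=W[(W[:,2]>.08)&(W[:,2]<.093)]
q=cv2.minAreaRect((T[:,:2]*1000).astype(np.float32)); print(len(T),q,tr(np.array(q[0])/1000))
E
python3 f.py
```

```text
14.15 2 [0.54, 0.24]
194 362 44 261 [[0.471 0.005 0.032]
 [0.575 0.097 0.034]
 [0.643 0.234 0.036]]
18 ((578.8896484375, 145.537109375), (63.934226989746094, 63.815757751464844), 78.9259033203125) [ 0.10282157 -0.00157219]
```

View pics/wrist3.png

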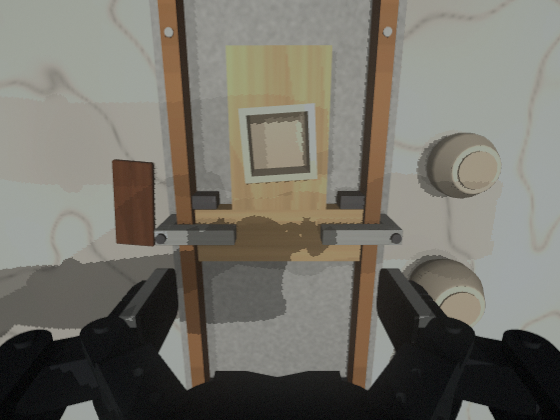

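The wrist view shows the planter in clear view at (278,143), with the crossbar against the far stops at (205,203) and (350,203). The rim fit is 64x64 at slideway (0.103, −0.002), yawed about 4°. Next I'll grip, turn and release.

```bash
cat > g.py <<'E'
from h import *
c=[.5789,.1455]; y0=np.radians(78.9)
ctrl.movep([*c,.16],quat(y0)); ctrl.movel([*c,.042],max_speed=.12)
print(get_state()["contact_force"]); ctrl.close_gripper(force=40)
s=get_state(); print(s["width"],s["gripper_force"],s["contact_force"])
if not .058<s["width"]<.07: raise SystemExit("grip?")
ctrl.movel([*c,.052],max_speed=.05)
for t in np.linspace(0,1,5)[1:]: ctrl.movep(P(.1,.052),quat(y0+t*(TH+np.pi/2-y0)))
ctrl.movel(P(.1,.0425),max_speed=.03)
s=get_state(); print(s["time"],s["width"],s["contact_force"],tr(s["tcp_pos"]))
ctrl.ungrasp(); ctrl.movel(P(.1,.15),max_speed=.12); ctrl.close_gripper(); ctrl.movep(P(.235,.2),quat(TH))
print(get_state()["time"])
im,d=vision.grab_frame("side"); cv2.imwrite("pics/side4.png",im)
for m,zl in (("planter",(.08,.095)),("carriage",(.029,.039))):
    r=models.masks_of("side",m)
    if r:
        y,x=np.nonzero(r[0]["mask"]&(d>0)); W=world("side",np.c_[x,y],d); W=W[(W[:,2]>zl[0])&(W[:,2]<zl[1])]
        R=cv2.minAreaRect((W[:,:2]*1000).astype(np.float32)); print(m,R,tr(np.array(R[0])/1000).round(4),(W[:,:2]@u-O@u).max())
E
python3 g.py
```

```text
[-0.2465693  -0.34901639  0.22519052]
0.06348309361185431 45.36804914474487 [-0.51710074  0.68917015  5.69910268]
18.4833 0.06361872598922612 [-2.22590066  0.74096586  4.5586001 ] [1.00107817e-01 6.47915834e-05]
22.0
planter ((578.1304931640625, 141.82318115234375), (67.9839096069336, 64.69804382324219), 74.36442565917969) [ 0.099  -0.0018] 0.1331111434629367
carriage ((573.9521484375, 122.43133544921875), (224.79461669921875, 181.5374755859375), 74.76591491699219) [ 0.0792 -0.0028] 0.19158712435825617
```

View pics/side4.png

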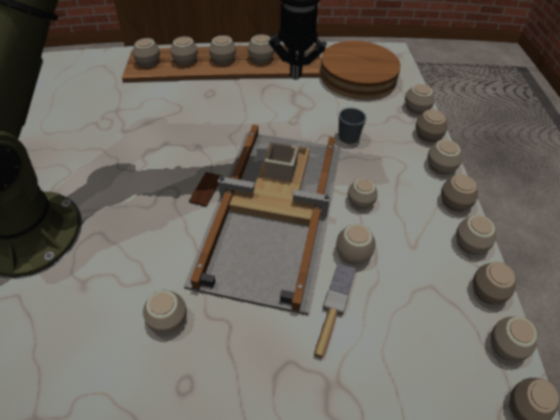

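The side view shows the planter upright and square on the carriage at (280,160), measured at seat x 0.099 and yaw 74.4°, and released. The carriage is still at the far stops. Now I'll push it back.

```bash
cat > k.py <<'E'
from h import *
def f(): return np.round(np.array(get_state()["contact_force"])[:2]@np.c_[u,n],1)
ctrl.movel(P(.235,.018),max_speed=.12); print(f())
ctrl.movel(P(.19,.018),max_speed=.06); print("c",f())
ctrl.movel(P(.11,.018),max_speed=.06); print("p",f())
if abs(f()[0])>15: raise SystemExit
ctrl.movel(P(.04,.018),max_speed=.06); print("p",f())
for a in np.arange(.036,.004,-.003):
    if abs(f()[0])>12: break
    ctrl.movel(P(a,.018),max_speed=.04); print(round(a,3),tr(get_state()["tcp_pos"])[0].round(4),f())
ctrl.movel(P(.05,.018),max_speed=.06); ctrl.movel(P(.05,.2),max_speed=.15); ctrl.movep(P(.23,.25),quat(TH))
print(get_state()["time"])
im,d=vision.grab_frame("side"); cv2.imwrite("pics/side5.png",im)
for m,zl in (("planter",(.08,.095)),("carriage",(.029,.039))):
    r=models.masks_of("side",m)
    if r:
        y,x=np.nonzero(r[0]["mask"]&(d>0)); W=world("side",np.c_[x,y],d); W=W[(W[:,2]>zl[0])&(W[:,2]<zl[1])]
        R=cv2.minAreaRect((W[:,:2]*1000).astype(np.float32)); t=W[:,:2]@u-O@u; print(m,R,tr(np.array(R[0])/1000).round(4),t.min(),t.max())
E
python3 k.py
```

```text
[-0.2 -0.1]
c [ 0.2 -0.1]
p [ 0.3 -1.3]
p [0.7 0. ]
0.036 0.0359 [ 1.4 -0.3]
0.033 0.033 [ 2.7 -1.4]
0.03 0.0299 [2.6 0.7]
0.027 0.0268 [1.7 0.9]
0.024 0.0237 [2.  0.2]
0.021 0.0211 [ 2.7 -0.7]
0.018 0.0209 [10.5 -2.4]
0.015 0.0208 [17.2 -2.9]
32.3917
planter ((531.6552124023438, -31.792320251464844), (66.55345916748047, 64.65726470947266), 74.0174789428711) [-0.0807 -0.0023] -0.11437256864901132 -0.04709851434834633
carriage ((528.39990234375, -52.1907958984375), (223.4091339111328, 181.5532989501953), 74.52275085449219) [-0.1012 -0.0045] -0.21330353363868076 0.01045162903377636
```

View pics/side5.png

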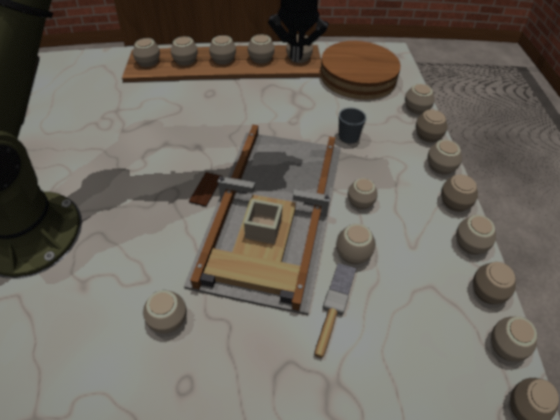

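The carriage is home with its rear face at −0.213 against the stops at (207,281) and (288,294). The planter stands square on its place at (264,220), nothing else has moved, and the arm is clear.

```bash
python3 -c "
from station import ticket
print(ticket.close_job())"
```

```text
the job is handed in; nothing more can be done
None
```

The job is handed in at about 32 s of the 72 s allowed: the carriage went to its far stops, the planter was given a quarter turn and released, and the carriage is back home with the planter on its place; no verdict was returned.

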